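# Fish the spatula out of the covered drip tray and drain it over the pot

## Task

The long jar spatula has slipped under the cover of the steel drip tray and is longer than the opening. Tilt it and draw it out through the opening, handle end first, without forcing it against the tray, then finish while still holding it in the gripper, slanting with the blade end downwards and the tip of the blade a little above the middle of the deep steel pot's mouth, touching neither pot nor tray. Leave the pot and everything else standing where it is.

Things in the scene. Friction and masses are not known exactly. Their poses are not given: they have to be found in the camera images.
- tray: Fixed closed stainless drip tray, 168 x 363 x 64 mm high, one rectangular opening in its top. Origin: centre of its underside, on the worktop; y along its length, z up. Floor and walls 4 mm thick, inside 160 (x) by 355 mm (y). Cover: underside 60, top 64 mm above the worktop; it hides 40 mm of the inside at the +y end and 125 mm at the -y end (plate with rows of dark drain dots).
- opening (a point): Centre of the tray's opening, level with the cover's top, 42.5 mm from the tray's origin along its y; axes as the tray's. The opening is 140 mm wide (x) and 190 mm long (y): +-70 and +-95 mm from here.
- spatula: Loose straight spatula, 280 mm long, 0.08 to 0.16 kg, flat on the tray's floor along the tray, blade to the tray's -y end, both ends under the cover. Origin: middle of its length, underside; x to the handle end (+140 mm), z up. Black handle 18 mm wide, 18 high, x -50 to +140; grey blade 50 wide, 8 thick, x -140 to -52, undersides flush. Balances near its middle; pinch the handle there.
- blade_tip (a point): Point on the spatula 5 mm from the blade's end, at x = -135 mm, mid thickness (4 mm above its underside); axes as the spatula's. A black rib on the blade stands 13.5 mm above the underside over x = -77 to -47 mm.
- handle_end (a point): Point on the spatula 5 mm from the handle's end, at x = +135 mm, 9 mm above its underside; axes as the spatula's. At the start the handle's end lies 10 to 30 mm under the cover beyond the opening's +y edge; the spatula can be moved 45 mm or more towards the tray's -y end to free it.
- steel_pot: Deep round open stainless pot, 143 mm across the rim, 150 mm high, loose, standing on the worktop to the robot's right of the tray. Origin: centre of its underside, z up.
- smoothie_cup: Full pink drink cup, 100 mm across, 152 mm high, a bystander standing to the right of the pot and farther back. Origin: centre of its underside.
- jigger: Double-cone steel measure, 46 mm across, 78 mm high, a bystander behind the tray. Origin: centre of its underside.
- tub_berries: Small clear square tub with dark pink contents, 69 x 69 x 75 mm, a bystander at the front right. Origin: centre of its underside.
Mind the look-alikes: they are no part of the job. What is shaped like the steel_pot but green or purple is not meant.

How it is judged:
By the outcome, as a careful person would: the job done as asked, in the order asked, and still so for the second after the job is handed in, while the arm keeps its last pose, push and grip.
It also fails if it takes over 48 s, if anything falls off the work surface, if the arm or the gripper's body presses on something with over 40 N, if the wrist force passes 120 N, or if a joint passes its speed limit or range.

## Robot

A 7-joint arm with a two-finger parallel gripper is mounted at the origin on a cart in front of the work surface, level with it; the furniture and walls round the work are solid. World frame = base frame: x ahead of the robot, y to its left, z up, the work surface at z = 0. Lengths are in m, angles in degrees, forces in N, time in s.
With the tool pointing down it reaches from about 0.4 to 0.85 m from the base axis. Payload 4.4 kg.
Tool frame: the origin (TCP) lies midway between the tips of the shut fingers; the grasp point (between the pads) lies 19 mm behind it (grip_point_offset is the z of the grasp point in the tool frame, in m); z points along the fingers, y is the direction in which the jaws open and shut (so a half turn about z gives the same grasp; the last joint's range is limited). The gripper opens to 94 mm and grips with 3 to 60 N. Pads are 16 mm wide; open, the fingers measure 119 mm over their backs; the gripper's body (75 mm by 177 mm) begins 78 mm behind the grasp point.
Start: joints at [-76.421, 36.005, 2.206, 86.941, -1.547, 57.084, -1.146], TCP at [0.194, 0.62, 0.166] pointing down, gripper open.
Joint ranges: [-175.42, 175.42], [-21.48, 121.26], [-71.46, 75.88], [10.55, 141.38], [-63.04, 243.04], [13.31, 113.54], [-168.57, 168.57]. Speed limits (degrees/s): [147.25, 147.25, 180, 180, 180, 180, 180].

## Interface

Orientations are given as [roll, pitch, yaw] about the fixed x, y, z axes, in that order (R = Rz(yaw) Ry(pitch) Rx(roll)).
In Python, from bench import read_state, get_image, camera_params, sign_off, grip_point_offset gives the robot as it stands.
- The arm moves only by the tool step_arm, never from a script. Its argument "moves" is a list of rows, each a list of 5 numbers: the gripper command: -1 is fully open, 1 is shut, values between are in proportion, then the shift along the tool's x, y, z as a fraction of full scale, then the turn about the tool's z as a fraction of full scale. A call has 1 to 12 rows; each row shifts and turns the commanded pose from where the row before left it, along the tool's axes as they then stand; what a row does not reach is not made up. Full scale, the value 1, is 0.04 m for a shift and 180 degrees for a turn. A row lasts 1/12 s, in which the tool goes at most 41.7 mm and 7.16 degrees, less where a joint would pass 70% of its speed; a pose out of reach is approached as far as the arm can. A call with a number of a shift or a turn outside -1 to 1 is refused whole. A call with a gripper value outside its range is refused whole. The fingers move at their own pace and stop on an object; the grip force is fixed at half the most. Time passes only in rows, so rows that do not move let the fingers close. It gives the time, the measured TCP pose, the force and the opening at its end, in the units of the state.
- read_state(): the state, without advancing time (a new reading comes with each control period).
- get_image(name): name is "scene" or "top" or "wrist"; returns (picture, depth): 480x640x3 uint8, blue, green, red; 480x640 float32, m along the optical axis (not along the pixel's ray), 0 where there is no reading.
- camera_params(name): a dict with "fovy" (degrees; the focal length in pixels is half the picture's height over the tangent of half this angle, whatever the lens; pixels are square), "cx", "cy" (the principal point, pixels), "D" ([k1, k2, p1, p2, k3] as OpenCV has them; the pictures are not rectified), "pose" (4x4, takes a point from camera to world coordinates). Camera axes: x right, y down, z forward; pixel columns grow to the right and rows downward; lengths in m; the calibration is good to about 2 mm. A picture is of the moment at which its call begins: read the wrist's pose just before it. camera_params takes no time and is no camera call; for the wrist camera it gives the pose at the moment of the call.
- sign_off(): hands the job in, once; it reports no verdict.
The state is a dict: "time_s": time; "qpos": joint angles; "dq": joint speeds; "effort": joint torques, N m; "position": TCP position; "ee_rot": TCP orientation; "force": force on the tool from outside, world axes, zero at the start; "ft_torque": the same for the moment, N m; "grip_width": opening from 0.0 (shut) to 1.0 (fully open).
Only numpy, scipy, OpenCV 4.12 (cv2) and the standard library are available. Lean on these libraries where they do the work, as an engineer would, in place of code of your own. Each camera call takes 0.05 s, during which the arm holds its last target.

## Working session

There is one attempt and no reset: what is moved stays moved. The work goes in short steps, Python scripts to look and compute and a tool call to move; the robot and the scene stay as the last step left them, time stands still between calls to the robot, and variables do not carry over. Pictures are saved under pics/ and viewed, and the job is handed in when it is done.

Besides the shell and the picture viewer there is one more tool, called after "Call:" as name(argument=value, ...), one argument or row to a line, values as JSON. step_arm: Moves the arm, as the interface text tells. Its arguments: {"type":"object","properties":{"moves":{"type":"array","items":{"type":"array","items":{"type":"number"}}}},"required":["moves"]}

```bash
ls; mkdir -p pics
python3 - <<'E'
from bench import *
import cv2,numpy as np
s=read_state();print(s);print(grip_point_offset() if callable(grip_point_offset) else grip_point_offset)
for n in["scene","top"]:
    im,d=get_image(n);cv2.imwrite(f"pics/{n}0.png",im);np.save(f"pics/{n}0.npy",d)
    print(n,camera_params(n))
print(camera_params("wrist"))
E
```

```text
pics
{'time_s': 0.0, 'qpos': array([-76.41963653,  36.05728756,   2.20329612,  86.99388182,
        -1.54753522,  57.08546534,  -1.14627157]), 'dq': array([ 0.07487032, -0.06341147,  0.05402643,  0.03615191,  0.00634064,
        0.04274577, -0.01043535]), 'effort': array([ 5.39378034e-04, -5.49728680e+01,  1.14333931e+00, -1.86635309e+01,
       -5.24554309e-02,  2.34835292e-02,  1.43158404e-04]), 'position': array([0.19359812, 0.61973036, 0.16478469]), 'ee_rot': array([-1.79893068e+02,  1.26750144e-03,  1.62648376e+02]), 'force': array([-0.65821327,  0.86925678,  0.08998046]), 'ft_torque': array([0.01971152, 0.0226791 , 0.02552443]), 'grip_width': 1.0009531565797052}
-0.0188
scene {'fovy': 50.445584169217284, 'cx': 311.4221528571623, 'cy': 239.13918138997246, 'D': array([0.03862554, 0.        , 0.        , 0.        , 0.        ]), 'pose': array([[-0.88169113, -0.36347325,  0.30084539,  0.03696849],
       [-0.47169965,  0.66421439, -0.5799299 ,  0.71469236],
       [ 0.01096316, -0.65322771, -0.75708214,  1.27239706],
       [ 0.        ,  0.        ,  0.        ,  1.        ]])}
top {'fovy': 55.35643832271756, 'cx': 327.0593994263143, 'cy': 243.07043596041393, 'D': array([-0.02783389,  0.        ,  0.        ,  0.        ,  0.        ]), 'pose': array([[-0.02393316, -0.98490622,  0.17142623,  0.27280248],
       [-0.99969402,  0.02250596, -0.01026431, -0.19092689],
       [ 0.00625127, -0.17161943, -0.98514349,  1.46594131],
       [ 0.        ,  0.        ,  0.        ,  1.        ]])}
{'fovy': 67.45619689786007, 'cx': 315.0391169848536, 'cy': 236.5339898525194, 'D': array([-0.03840299,  0.        ,  0.        ,  0.        ,  0.        ]), 'pose': array([[ 0.29873703,  0.92370587,  0.23984088,  0.12428244],
       [ 0.95433401, -0.28870901, -0.07677047,  0.64216542],
       [-0.00166911,  0.25182249, -0.967772  ,  0.38307085],
       [ 0.        ,  0.        ,  0.        ,  1.        ]])}
```

View pics/scene0.png

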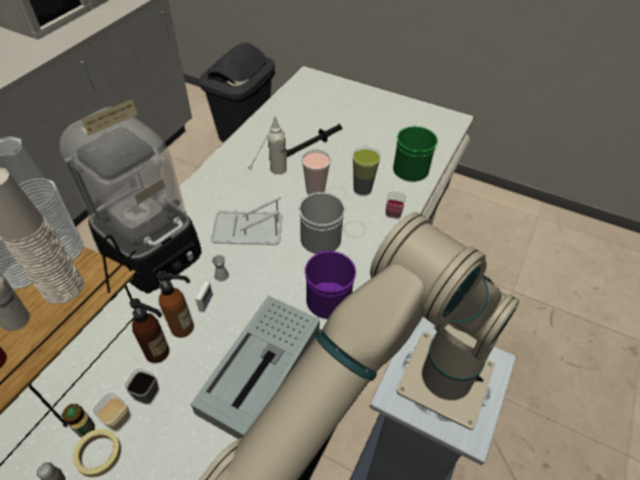

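View pics/top0.png

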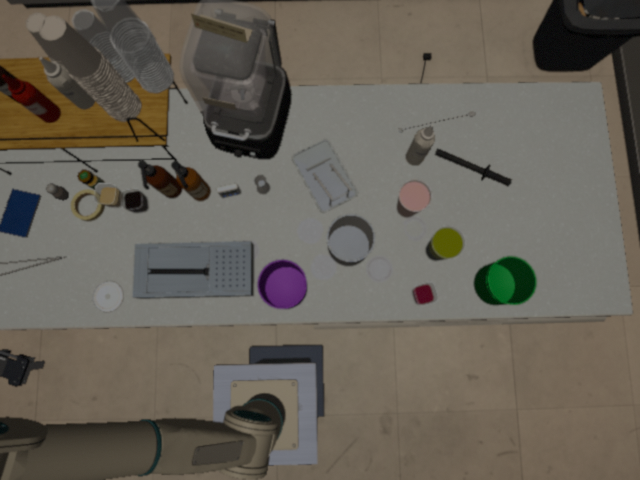

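Scene: tray at top-view (193,269), with its drain dots at the right (-y) end and the handle visible from (148,271) to (208,271). There are three pot-shaped things: grey at (350,240), purple at (283,284) and green at (510,280). The grey steel one, right of the tray, fits. I'll confirm it with a crop and measure.

```bash
cat > h.py <<'E'
import numpy as np,cv2
from bench import *
def intr(p):
    f=240/np.tan(np.radians(p["fovy"])/2)
    return np.array([[f,0,p["cx"]],[0,f,p["cy"]],[0,0,1]])
def cloud(d,p):
    K=intr(p);v,u=np.mgrid[0:480,0:640]
    n=cv2.undistortPoints(np.stack([u,v],-1).reshape(-1,1,2).astype(np.float64),K,p["D"]).reshape(480,640,2)
    c=np.dstack([n[...,0]*d,n[...,1]*d,d])
    return c@p["pose"][:3,:3].T+p["pose"][:3,3]
def proj(P,p):
    P=np.atleast_2d(P);T=np.linalg.inv(p["pose"])
    c=P@T[:3,:3].T+T[:3,3]
    return cv2.projectPoints(c.reshape(-1,1,3),np.zeros(3),np.zeros(3),intr(p),p["D"])[0].reshape(-1,2)
E
python3 - <<'E'
from h import *
d=np.load("pics/top0.npy");im=cv2.imread("pics/top0.png");p=camera_params("top")
W=cloud(d,p);
def st(n,u0,u1,v0,v1,z0,z1):
    w=W[v0:v1,u0:u1].reshape(-1,3);m=(w[:,2]>z0)&(w[:,2]<z1);w=w[m]
    (c,s,a)=cv2.minAreaRect((w[:,:2]*1000).astype(np.float32));print(n,len(w),w[:,2].mean(),c,s,a,w.min(0),w.max(0))
    return w
print("table",np.median(W[290:320,340:400,2]))
t=st("tray",120,262,230,305,.05,.075)
w=st("pot",320,380,205,270,.14,.16)
st("purple",250,315,250,315,.13,.17)
st("pink",390,440,175,220,.14,.16)
st("jig",250,275,172,197,.06,.1)
st("tub",408,440,280,308,.06,.1)
a=cv2.resize(im[225:310,120:270],None,fx=5,fy=5);cv2.imwrite("pics/c1.png",a)
a=cv2.resize(im[180:320,240:560],None,fx=2.5,fy=2.5);cv2.imwrite("pics/c2.png",a)
E
```

```text
table -0.00021014721766332567
tray 3573 0.06380313844280591 (445.28558349609375, 212.5566864013672) (364.9805908203125, 167.82362365722656) 89.9671859741211 [0.36127107 0.03009356 0.05035261] [0.52917412 0.39504099 0.07290716]
pot 292 0.14937404079309813 (516.7142944335938, -275.8172912597656) (141.34234619140625, 141.38748168945312) 44.432926177978516 [ 0.44651002 -0.3460487   0.14000828] [ 0.58831099 -0.20453966  0.1571129 ]
purple 318 0.14786332793608606 (384.8040771484375, -71.94342041015625) (139.0424041748047, 141.43511962890625) 89.66288757324219 [ 0.31408534 -0.14154373  0.13034964] [ 0.45551987 -0.00247066  0.15818657]
pink 320 0.14560738719120853 (639.9193725585938, -468.1250915527344) (98.58270263671875, 99.6043701171875) 18.953187942504883 [ 0.59118118 -0.518552    0.1400071 ] [ 0.69053415 -0.41864537  0.15746499]
jig 63 0.07128932749357902 (720.8057861328125, 0.7025337219238281) (38.235084533691406, 36.39714050292969) 84.18997192382812 [ 0.70196163 -0.01778424  0.06044226] [0.73923621 0.02019066 0.08517504]
tub 117 0.07288044730151096 (353.6585388183594, -500.6737976074219) (65.40348052978516, 71.08807373046875) 13.968595504760742 [ 0.31821037 -0.53850572  0.06013331] [ 0.38762513 -0.4620585   0.08184366]
```

View pics/c1.png

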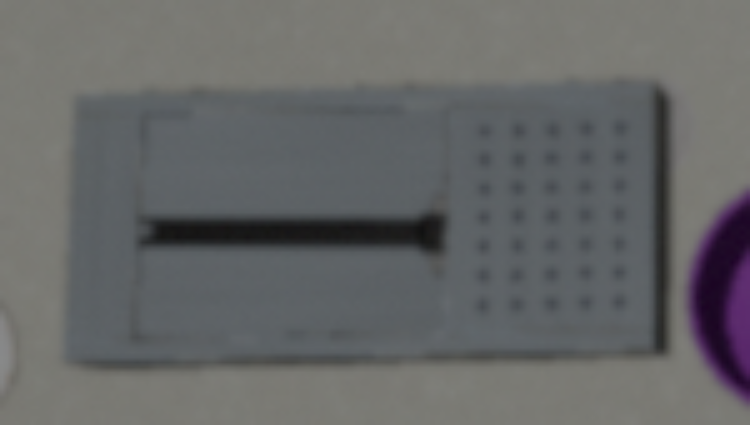

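View pics/c2.png

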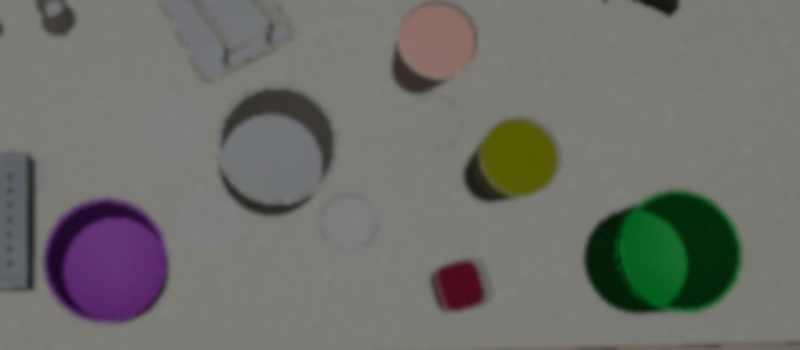

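Crop c2 shows the pots clearly: grey-steel at crop (275,152), purple at (107,262) and green at (680,250). The grey one is the target, at world (0.517,-0.276). The tray is at about (0.445,0.213) with yaw near 0. Next I'll raise and turn the tool so the jaws close across the handle.

Call:
step_arm(
  moves=[
    [-1, 0, 0, -0.5, 0.038],
    [-1, 0, 0, -0.5, 0.038],
    [-1, 0, 0, -0.5, 0.038],
    [-1, 0, 0, 0, 0.038],
    [-1, 0, 0, 0, 0.038],
    [-1, 0, 0, 0, 0.038],
    [-1, 0, 0, 0, 0.038],
    [-1, 0, 0, 0, 0.038],
    [-1, 0, 0, 0, 0.038],
    [-1, 0, 0, 0, 0.038],
    [-1, 0, 0, 0, 0.023],
  ],
)

```text
time_s: 1.02
position: [0.1935, 0.6201, 0.2251]
ee_rot: [-180.0, 0.1, 89.8]
force: [-0.1, -0.3, 0.2]
grip_width: 0.997
```

Call:
step_arm(
  moves=[
    [-1, -0.4, 0.3, 0, 0],
    [-1, -0.8, 0.6, 0, 0],
    [-1, -0.8, 0.6, 0, 0],
    [-1, -0.8, 0.6, 0, 0],
    [-1, -0.8, 0.6, 0, 0],
    [-1, -0.8, 0.6, 0, 0],
    [-1, -0.8, 0.6, 0, 0],
    [-1, -0.8, 0.6, 0, 0],
    [-1, -0.8, 0.6, 0, 0],
    [-1, -0.8, 0.6, 0, 0],
    [-1, -0.8, 0.5, 0, 0],
    [-1, -0.4, 0, 0, 0],
  ],
)

```text
time_s: 2.02
position: [0.4466, 0.2633, 0.2258]
ee_rot: [179.8, 0.1, 89.7]
force: [0.9, -0.8, 0.4]
grip_width: 0.998
```

Run:
```python
from h import *
s=read_state();print(s["position"],s["ee_rot"],s["force"])
p=camera_params("wrist");im,d=get_image("wrist");cv2.imwrite("pics/w1.png",im);np.save("pics/w1.npy",d);np.save("pics/w1p.npy",p["pose"]);print(p["pose"])
```

```text
[0.44658544 0.26328698 0.2258204 ] [1.79822370e+02 1.40347495e-01 8.96794415e+01] [ 0.94022149 -0.77109243  0.36266412]
[[ 0.99997585 -0.00678763  0.00149262  0.44651644]
 [-0.00618548 -0.96715044 -0.25412942  0.33700739]
 [ 0.00316853  0.25411405 -0.96716907  0.44384951]
 [ 0.          0.          0.          1.        ]]
```

View pics/w1.png

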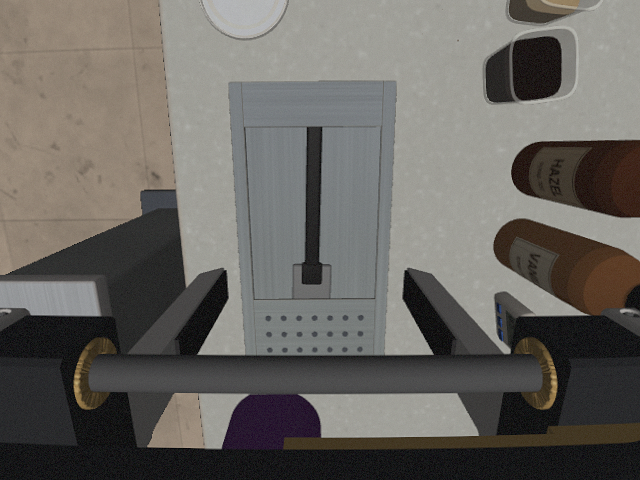

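The wrist view shows the handle from (315,127) to (312,262), the rib's dark end at row 284, the grey blade starting at row 264, and the opening's edges at rows 127 and 299. Now to measure these.

Run:
```python
from h import *
im=cv2.imread("pics/w1.png");d=np.load("pics/w1.npy");p=camera_params("wrist");p["pose"]=np.load("pics/w1p.npy")
W=cloud(d,p);g=im.max(2).astype(int)
for r in [140,170,200,230,250,260,264,268,280,284]:
    m=np.where(g[r,290:340]<70)[0]+290
    if len(m):print(r,m.min(),m.max(),W[r,m.min()+2],W[r,m.max()-2])
print("col312 z/y profile")
for r in list(range(120,134,2))+list(range(276,304,2)):print(r,g[r,313],W[r,313].round(4), g[r,300],W[r,300].round(4))
def ray(u,v,z):
    K=intr(p);n=cv2.undistortPoints(np.array([[[u,v]]],float),K,p["D"])[0,0]
    dr=p["pose"][:3,:3]@[n[0],n[1],1];o=p["pose"][:3,3];return o+dr*(z-o[2])/dr[2]
print("blade step",ray(300,264,.012),"rib end",ray(312,284,.0175),"open edges",ray(313,126.5,.064),ray(313,299,.064))
print("tray sides",ray(230,150,.064),ray(397,150,.064),ray(239,290,.064),ray(390,290,.064), ray(313,81,.064))
```

```text
140 307 321 [0.44098579 0.33963147 0.02037178] [0.45238327 0.33955644 0.02103935]
170 306 320 [0.43950564 0.30591096 0.02197664] [0.45109272 0.30582376 0.02181551]
200 306 320 [0.43910404 0.27071221 0.0209508 ] [0.45094624 0.27076641 0.0218041 ]
230 306 319 [0.43870785 0.23424396 0.02143634] [0.44959302 0.23406535 0.0210141 ]
250 305 318 [0.43718172 0.20876832 0.02066693] [0.44824414 0.20874502 0.02084974]
260 305 318 [0.43700198 0.19546027 0.01954613] [0.44817194 0.19591157 0.02113897]
264 294 328 [0.42264533 0.18657848 0.00874166] [0.46106229 0.185303   0.00585717]
268 302 321 [0.43301585 0.18369751 0.01599866] [0.451904   0.18383723 0.01677035]
280 302 321 [0.43281846 0.16793924 0.01701011] [0.45186377 0.16729102 0.01572743]
284 306 319 [0.43772823 0.16039685 0.01196331] [0.44928843 0.16212179 0.01638922]
col312 z/y profile
120 127 [0.4458 0.3591 0.0626] 131 [0.4327 0.3591 0.0641]
122 127 [0.4458 0.3571 0.0633] 128 [0.4326 0.3572 0.0628]
124 130 [0.4458 0.3551 0.0637] 129 [0.4326 0.3552 0.0642]
126 89 [0.4457 0.3532 0.0621] 100 [0.4325 0.3533 0.062 ]
128 47 [0.4456 0.3528 0.0209] 
[... 601 characters left out ...]
92 109 [0.4441 0.1488 0.011 ] 111 [0.4271 0.1484 0.0097]
294 106 [0.4441 0.1467 0.0126] 106 [0.4272 0.1466 0.0121]
296 106 [0.444  0.1436 0.012 ] 110 [0.4271 0.143  0.0104]
298 72 [0.444  0.1401 0.0104] 87 [0.427  0.1399 0.0096]
300 128 [0.4443 0.1621 0.0643] 128 [0.4293 0.1615 0.0629]
302 131 [0.4443 0.1592 0.0635] 126 [0.4293 0.159  0.0629]
blade step [0.42789503 0.18766954 0.012     ] rib end [0.44292532 0.16262369 0.0175    ] open edges [0.44574782 0.35264026 0.064     ] [0.44430765 0.16319113 0.064     ]
tray sides [0.35999415 0.33006359 0.064     ] [0.53228846 0.32897353 0.064     ] [0.36009165 0.17483353 0.064     ] [0.53222411 0.1735382  0.064     ] [0.44607139 0.39600685 0.064     ]
```

Call:
step_arm(
  moves=[
    [0, 0.3, 0, 0.3, 0.007],
    [0, 0.35, -0.03, 0.6, 0],
    [0, 0, 0, 0.7, 0],
    [0, 0, 0, 0.7, 0],
    [0, 0, 0, 0.7, 0],
    [0, 0, 0, 0.6, 0],
    [0, 0, 0, 0.4, 0],
    [0, 0, 0, 0.15, 0],
    [0, 0, 0, 0, 0],
    [0, 0, 0, 0, 0],
  ],
)

```text
time_s: 2.9
position: [0.4414, 0.2955, 0.06]
ee_rot: [-180.0, -0.0, 88.9]
force: [-0.4, -0.6, -0.2]
grip_width: 0.499
```

Run:
```python
from h import *
s=read_state();print(s["position"],s["ee_rot"],s["force"])
im,d=get_image("wrist");cv2.imwrite("pics/w2.png",im)
```

```text
[0.44142061 0.29549791 0.0599711 ] [-1.79996522e+02 -1.68885733e-02  8.88787919e+01] [-0.392547   -0.63948704 -0.15937388]
```

View pics/w2.png

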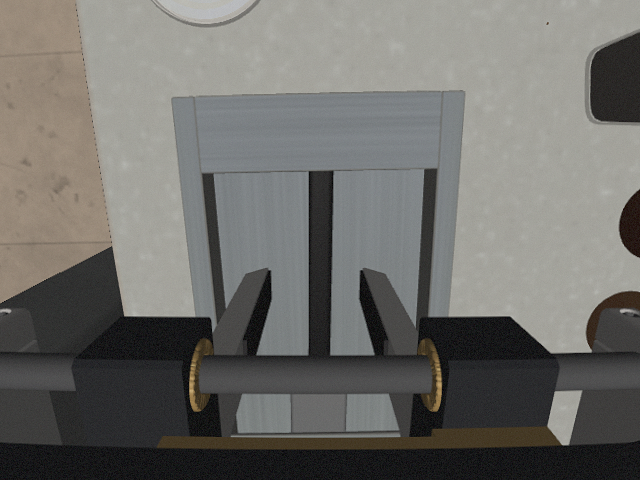

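The fingers straddle the handle: fingertips at columns 268 and 363, handle at 320. I'll correct +4 mm in x and descend.

Call:
step_arm(
  moves=[
    [0, -0.1, 0.1, 0.3, 0.003],
    [0, 0, 0, 0.4, 0],
    [0, 0, 0, 0.35, 0],
    [0, 0, 0, 0.2, 0],
    [0, 0, 0, 0, 0],
    [0, 0, 0, 0, 0],
  ],
)

```text
time_s: 3.45
position: [0.4457, 0.2907, 0.0097]
ee_rot: [-180.0, 0.0, 88.3]
force: [0.2, 0.7, -0.0]
grip_width: 0.505
```

Call:
step_arm(
  moves=[
    [0.8, 0, 0, 0, 0],
    [1, 0, 0, 0, 0],
    [1, 0, 0, 0, 0],
    [1, 0, 0, 0, 0],
    [1, 0, 0, 0, 0],
    [1, 0, 0, 0, 0],
    [1, 0, 0, 0, 0],
    [1, 0, 0, 0, 0],
  ],
)

```text
time_s: 4.12
position: [0.4455, 0.2909, 0.0097]
ee_rot: [180.0, -0.0, 88.3]
force: [0.4, 0.4, 0.4]
grip_width: 0.004
```

Width 0.004 means the fingers closed on nothing, so I'll look.

Run:
```python
from h import *
s=read_state();print(s["position"],s["ee_rot"],s["force"],s["grip_width"])
im,d=get_image("wrist");cv2.imwrite("pics/w3.png",im)
im,d=get_image("scene");cv2.imwrite("pics/s3.png",cv2.resize(im[270:460,170:360],None,fx=3,fy=3))
```

```text
[0.44545741 0.29090276 0.00968511] [ 1.79999196e+02 -2.93885107e-03  8.83115773e+01] [0.44246442 0.41649828 0.38731535] 0.004306060456614025
```

View pics/w3.png

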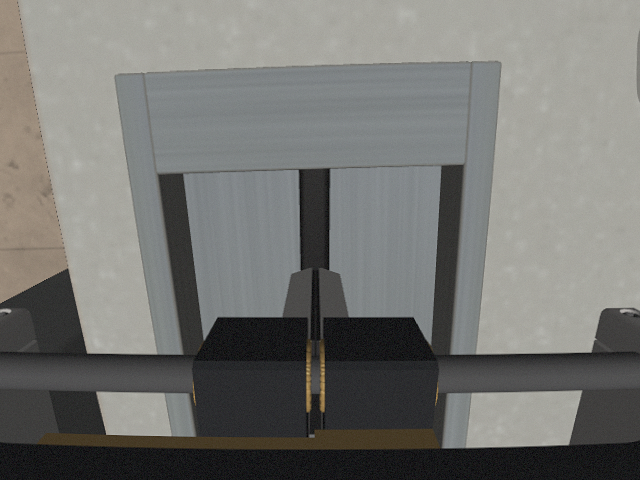

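View pics/s3.png

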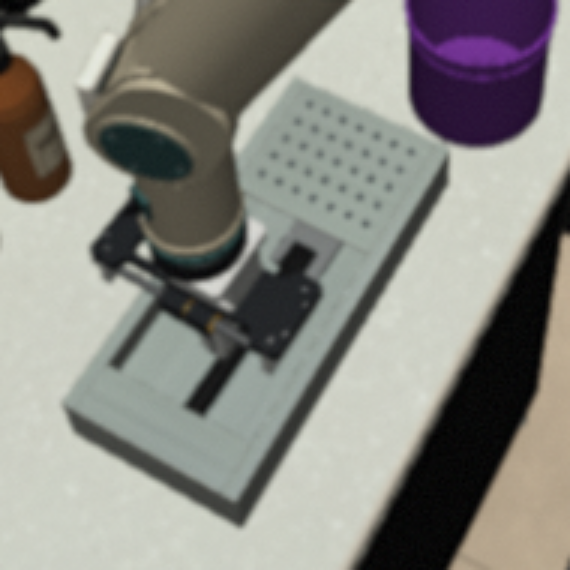

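Run:
```python
from h import *
p=camera_params("wrist");im,d=get_image("wrist");W=cloud(d,p)
for r in (180,220,250,262,266,270,275,285,300):print(r,[ (c,W[r,c].round(3).tolist()) for c in (295,305,315,325,340)])
cv2.imwrite("pics/w3c.png",cv2.resize(im[230:330,240:400],None,fx=5,fy=5))
```

```text
180 [(295, [0.435, 0.342, 0.002]), (305, [0.441, 0.344, 0.021]), (315, [0.447, 0.344, 0.021]), (325, [0.453, 0.344, 0.022]), (340, [0.463, 0.341, 0.003])]
220 [(295, [0.434, 0.317, 0.003]), (305, [0.441, 0.321, 0.021]), (315, [0.446, 0.32, 0.022]), (325, [0.452, 0.32, 0.02]), (340, [0.462, 0.316, 0.003])]
250 [(295, [0.433, 0.297, 0.004]), (305, [0.44, 0.302, 0.021]), (315, [0.446, 0.302, 0.021]), (325, [0.452, 0.302, 0.021]), (340, [0.462, 0.296, 0.002])]
262 [(295, [0.432, 0.288, 0.003]), (305, [0.44, 0.294, 0.021]), (315, [0.446, 0.294, 0.021]), (325, [0.452, 0.294, 0.021]), (340, [0.448, 0.364, 0.228])]
266 [(295, [0.432, 0.286, 0.004]), (305, [0.44, 0.292, 0.021]), (315, [0.446, 0.292, 0.021]), (325, [0.452, 0.291, 0.021]), (340, [0.462, 0.285, 0.003])]
270 [(295, [0.432, 0.283, 0.004]), (305, [0.441, 0.301, 0.053]), (315, [0.446, 0.289, 0.021]), (325, [0.451, 0.3, 0.052]), (340, [0.462, 0.283, 0.004])]
275 [(295, [0.436, 0.301, 0.06]), (305, [0.441, 0.301, 0.06]), (315, [0.446, 0.299, 0.056]), (325, [0.451, 0.3, 0.06]), (340, [0.458, 0.3, 0.058])]
285 [(295, [0.437, 0.301, 0.073]), (305, [0.441, 0.301, 0.073]), (315, [0.446, 0.299, 0.069]), (325, [0.45, 0.301, 0.073]), (340, [0.457, 0.3, 0.072])]
300 [(295, [0.437, 0.301, 0.089]), (305, [0.442, 0.301, 0.089]), (315, [0.446, 0.295, 0.077]), (325, [0.45, 0.3, 0.089]), (340, [0.456, 0.3, 0.089])]
```

View pics/w3c.png

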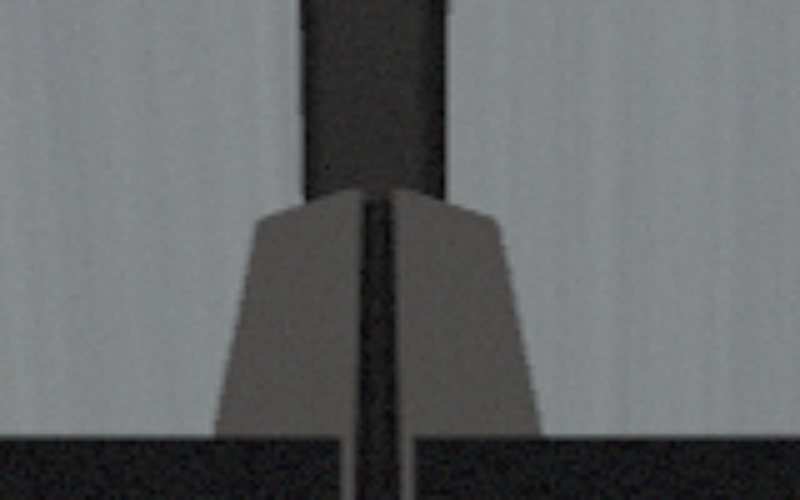

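Run:
```python
from h import *
p=camera_params("wrist");p["pose"]=np.load("pics/w1p.npy");d=np.load("pics/w1.npy");W=cloud(d,p)
for r in (268,270,272,275,280,290,300,320):print(r,[ (c,W[r,c].round(3).tolist()) for c in (205,215,220,224,407,412,420,430)])
# expected tip projections for TCP (0.4466,.2633,.2258)
for z in (.2258,.2446,.266):
  print(z,proj([[.4466-.047,.2633+.008,z],[.4466-.047,.2633-.008,z]],p))
s=read_state();print(s["qpos"])
```

```text
268 [(205, [0.302, 0.178, -0.001]), (215, [0.316, 0.179, -0.0]), (220, [0.397, 0.273, 0.266]), (224, [0.327, 0.178, -0.001]), (407, [0.495, 0.273, 0.266]), (412, [0.575, 0.176, -0.001]), (420, [0.585, 0.177, -0.0]), (430, [0.598, 0.176, -0.0])]
270 [(205, [0.302, 0.175, -0.002]), (215, [0.395, 0.274, 0.269]), (220, [0.397, 0.273, 0.268]), (224, [0.399, 0.272, 0.265]), (407, [0.495, 0.272, 0.266]), (412, [0.497, 0.273, 0.27]), (420, [0.585, 0.174, 0.001]), (430, [0.599, 0.173, -0.003])]
272 [(205, [0.391, 0.274, 0.272]), (215, [0.396, 0.274, 0.272]), (220, [0.398, 0.274, 0.272]), (224, [0.399, 0.272, 0.267]), (407, [0.494, 0.272, 0.269]), (412, [0.496, 0.273, 0.273]), (420, [0.5, 0.273, 0.271]), (430, [0.599, 0.17, -0.003])]
275 [(205, [0.392, 0.273, 0.276]), (215, [0.397, 0.274, 0.277]), (220, [0.398, 0.272, 0.273]), (224, [0.4, 0.271, 0.27]), (407, [0.494, 0.271, 0.272]), (412, [0.495, 0.273, 0.276]), (420, [0.499, 0.273, 0.277]), (430, [0.505, 0.272, 0.275])]
280 [(205, [0.394, 0.273, 0.282]), (215, [0.398, 0.273, 0.282]), (220, [0.4, 0.271, 0.278]), (224, [0.399, 0.268, 0.27]), (4
[... 431 characters left out ...]
 0.262, 0.28]), (224, [0.399, 0.258, 0.272]), (407, [0.493, 0.26, 0.277]), (412, [0.493, 0.263, 0.285]), (420, [0.494, 0.268, 0.296]), (430, [0.495, 0.272, 0.305])]
320 [(205, [0.399, 0.264, 0.304]), (215, [0.4, 0.257, 0.291]), (220, [0.317, 0.103, -0.001]), (224, [0.322, 0.103, -0.001]), (407, [0.573, 0.101, -0.002]), (412, [0.579, 0.101, -0.0]), (420, [0.494, 0.259, 0.298]), (430, [0.493, 0.267, 0.312])]
0.2258 [[240.59008694 249.87484117]
 [242.07200487 273.60923776]]
0.2446 [[234.25760319 259.2145448 ]
 [235.99960877 284.77250984]]
0.266 [[225.5830142  272.02065778]
 [227.71774696 300.0129921 ]]
[-46.60707394  40.9819228   15.9861782  113.52065686 -22.28791449
  28.44038543 -16.2741138 ]
```

The depth map shows the true fingertips about 40 mm behind the reported TCP, both open and shut. The table (z=0) and tray (0.064) read correctly, so the camera is right, and the fingers closed in the air above the handle. Before going deeper I'll check the gripper body's clearance over the tray.

Run:
```python
from h import *
p=camera_params("wrist");im,d=get_image("wrist");W=cloud(d,p)
for r in range(310,480,12):print(r,[ (c,W[r,c].round(3).tolist()) for c in (60,215,260,300,380,420,560)])
m=(W[...,2]<.2)&(W[...,2]>.068)&(W[...,1]<.33)
print(W[m].min(0),W[m].max(0))
for zz in np.arange(.07,.2,.01):
    k=m&(abs(W[...,2]-zz)<.005); 
    if k.sum(): print(round(zz,3),k.sum(),W[k][:,:2].min(0).round(3),W[k][:,:2].max(0).round(3))
```

```text
310 [(60, [0.033, 0.121, -0.286]), (215, [0.376, 0.256, 0.003]), (260, [0.407, 0.255, 0.003]), (300, [0.44, 0.301, 0.099]), (380, [0.489, 0.252, 0.003]), (420, [0.516, 0.252, 0.004]), (560, [0.618, 0.245, -0.001])]
322 [(60, [0.061, 0.121, -0.246]), (215, [0.424, 0.326, 0.155]), (260, [0.434, 0.325, 0.153]), (300, [0.443, 0.325, 0.154]), (380, [0.461, 0.325, 0.155]), (420, [0.517, 0.243, 0.004]), (560, [0.62, 0.236, -0.001])]
334 [(60, [0.085, 0.12, -0.212]), (215, [0.425, 0.325, 0.159]), (260, [0.435, 0.325, 0.159]), (300, [0.443, 0.324, 0.158]), (380, [0.46, 0.324, 0.16]), (420, [0.469, 0.324, 0.159]), (560, [0.621, 0.227, -0.0])]
346 [(60, [0.105, 0.119, -0.182]), (215, [0.427, 0.325, 0.164]), (260, [0.436, 0.325, 0.164]), (300, [0.444, 0.325, 0.163]), (380, [0.46, 0.324, 0.164]), (420, [0.467, 0.325, 0.165]), (560, [0.622, 0.217, -0.0])]
358 [(60, [0.39, 0.32, 0.16]), (215, [0.428, 0.325, 0.168]), (260, [0.436, 0.325, 0.168]), (300, [0.444, 0.325, 0.168]), (380, [0.459, 0.324, 0.168]), (420, [0.466, 0.325, 0.169]), (560, [0.5, 0.318, 0.16])]
370 [(60, [0.392, 0.32, 0.163]), (215,
[... 1886 characters left out ...]
]), (215, [0.431, 0.314, 0.184]), (260, [0.438, 0.314, 0.184]), (300, [0.444, 0.315, 0.185]), (380, [0.456, 0.314, 0.185]), (420, [0.462, 0.314, 0.185]), (560, [0.484, 0.313, 0.185])]
[0.36777235 0.28019265 0.06803284] [0.52775406 0.32795987 0.18696362]
0.07 307 [0.434 0.299] [0.458 0.301]
0.08 560 [0.434 0.283] [0.458 0.301]
0.09 583 [0.433 0.298] [0.458 0.302]
0.1 696 [0.433 0.298] [0.458 0.302]
0.11 176 [0.436 0.298] [0.457 0.301]
0.12 162 [0.444 0.293] [0.448 0.301]
0.13 4 [0.444 0.282] [0.447 0.282]
0.15 7058 [0.368 0.28 ] [0.528 0.328]
0.16 24369 [0.372 0.288] [0.522 0.327]
0.17 24335 [0.381 0.299] [0.518 0.326]
0.18 20068 [0.39 0.31] [0.503 0.317]
0.19 1210 [0.396 0.312] [0.498 0.317]
```

The body's underside is at about 0.150, also 40 mm high, so the whole gripper is offset and everything clears by going 38 mm deeper. I'll open halfway and lower in small steps while watching the force.

Call:
step_arm(
  moves=[
    [0, 0, 0, 0, 0],
    [0, 0, 0, 0, 0],
    [0, 0, 0, 0, 0],
    [0, 0, 0, 0, 0],
    [0, 0, 0, 0.25, 0],
    [0, 0, 0, 0.25, 0],
    [0, 0, 0, 0.2, 0],
    [0, 0, 0, 0, 0],
  ],
)

```text
time_s: 4.98
position: [0.4439, 0.29, -0.0205]
ee_rot: [-179.8, 0.1, 88.3]
force: [-0.2, -0.3, -0.1]
grip_width: 0.492
```

Call:
step_arm(
  moves=[
    [0, 0, 0, 0.15, 0],
    [0, 0, 0, 0.1, 0],
    [0, 0, 0, 0, 0],
  ],
)

```text
time_s: 5.23
position: [0.445, 0.2905, -0.0292]
ee_rot: [-179.9, 0.0, 88.3]
force: [0.6, 0.1, 0.2]
grip_width: 0.5
```

Run:
```python
from h import *
print(read_state()["position"])
p=camera_params("wrist");im,d=get_image("wrist");W=cloud(d,p)
cv2.imwrite("pics/w4.png",im)
m=(W[...,1]<.3025)&(W[...,1]>.297)&(W[...,2]>.008)&(abs(W[...,0]-.4455)>.018)&(abs(W[...,0]-.4455)<.04)&(W[...,2]<.1)
print(m.sum(),np.percentile(W[m][:,2],[0,1,5,50]))
```

```text
[ 0.44499379  0.29054962 -0.02920473]
5370 [0.0090361  0.01342269 0.02044221 0.06352791]
```

View pics/w4.png

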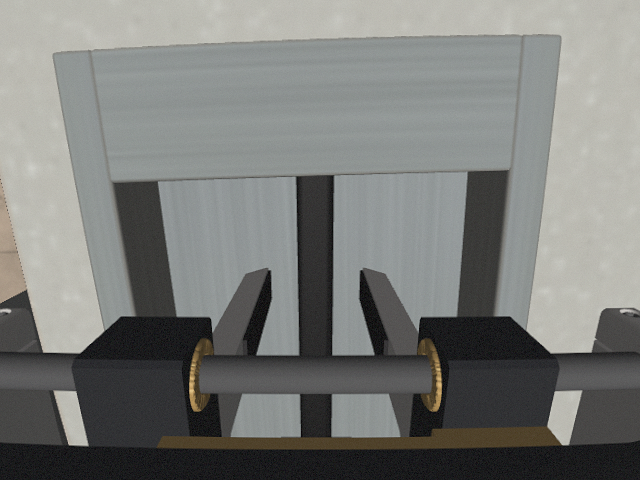

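The fingertips (columns 268 and 363) now straddle the handle (column 315), with the tips about 10 mm up, so I'll close.

Call:
step_arm(
  moves=[
    [0.4, 0, 0, 0, 0],
    [1, 0, 0, 0, 0],
    [1, 0, 0, 0, 0],
    [1, 0, 0, 0, 0],
    [1, 0, 0, 0, 0],
    [1, 0, 0, 0, 0],
  ],
)

```text
time_s: 5.78
position: [0.4456, 0.291, -0.0281]
ee_rot: [180.0, -0.0, 88.3]
force: [-0.5, 0.4, 1.7]
grip_width: 0.188
```

Gripped, at 17.7 mm. I'll lift 4 mm and slide 50 mm toward -y.

Call:
step_arm(
  moves=[
    [1, 0, 0, -0.1, 0],
    [1, -0.15, 0, 0, 0],
    [1, -0.25, 0, 0, 0],
    [1, -0.25, 0, 0, 0],
    [1, -0.25, 0, 0, 0],
    [1, -0.2, 0, 0, 0],
    [1, -0.15, 0, 0, 0],
    [1, 0, 0, 0, 0],
    [1, 0, 0, 0, 0],
  ],
)

```text
time_s: 6.53
position: [0.4441, 0.2405, -0.0243]
ee_rot: [-180.0, -0.0, 88.2]
force: [-0.0, 0.2, -1.0]
grip_width: 0.185
```

Run:
```python
from h import *
s=read_state();print(s["position"],s["force"],s["ft_torque"])
p=camera_params("wrist");im,d=get_image("wrist");W=cloud(d,p);g=im.max(2)
cv2.imwrite("pics/w5.png",im)
for r in range(60,330,10):
    print(r,W[r,316].round(4),g[r,316])
```

```text
[ 0.44412963  0.24051145 -0.02431089] [-0.04883122  0.19744058 -1.00689533] [0.03263804 0.09137934 0.02453243]
60 [0.4483 0.3535 0.0029] 159
70 [0.4481 0.3489 0.0029] 159
80 [0.448  0.3442 0.0033] 162
90 [0.4479 0.3395 0.0031] 159
100 [0.4477 0.3348 0.003 ] 161
110 [0.4476 0.3299 0.0041] 162
120 [0.4473 0.3238 0.0255] 61
130 [0.4472 0.3195 0.0251] 52
140 [0.447  0.3151 0.0255] 153
150 [0.4469 0.3107 0.0267] 163
160 [0.4468 0.3062 0.0254] 59
170 [0.4466 0.3016 0.0249] 60
180 [0.4465 0.297  0.0254] 57
190 [0.4464 0.2924 0.0255] 58
200 [0.4462 0.2877 0.0258] 55
210 [0.4461 0.2829 0.0255] 56
220 [0.4459 0.2779 0.0248] 57
230 [0.4458 0.2733 0.0262] 58
240 [0.4456 0.2677 0.0241] 55
250 [0.4455 0.2632 0.0261] 54
260 [0.4453 0.2577 0.0249] 53
270 [0.4451 0.2523 0.0245] 51
280 [0.445  0.2474 0.0255] 54
290 [0.4448 0.2419 0.0253] 53
300 [0.4466 0.3136 0.1939] 47
310 [0.4445 0.2309 0.0253] 49
320 [0.4443 0.225  0.0248] 45
```

View pics/w5.png

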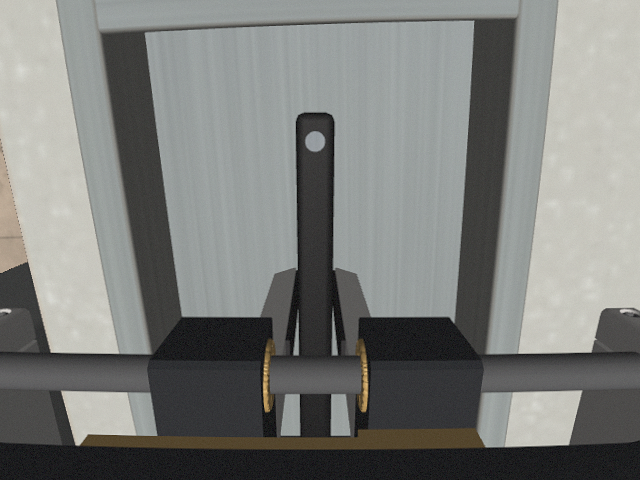

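The handle end is now at (315,113), about 25 mm clear of the cover's edge at row 25, and the spatula is level and 4 mm up. To tilt it gently I'll ease the grip slightly so the blade can stay low by gravity while I raise the handle.

Call:
step_arm(
  moves=[
    [0.65, 0, 0, 0, 0],
    [0.65, 0, 0, -0.1, 0],
    [0.65, 0, 0, -0.2, 0],
    [0.65, 0, 0, -0.2, 0],
    [0.65, 0, 0, 0, 0],
    [0.65, 0, 0, 0, 0],
  ],
)

```text
time_s: 7.08
position: [0.4446, 0.2415, -0.0035]
ee_rot: [179.9, -0.1, 88.3]
force: [-0.0, 0.6, -1.2]
grip_width: 0.189
```

```bash
cat > look.py <<'E'
from h import *
import sys
s=read_state();print(s["position"].round(4),s["force"].round(2),s["ft_torque"].round(3),round(s["grip_width"],4))
p=camera_params("wrist");im,d=get_image("wrist");W=cloud(d,p);g=im.max(2)
cv2.imwrite(f"pics/{sys.argv[1]}.png",im)
for n,lo,hi in (("tail",-.15,-.02),("head",.012,.1)):
    y=W[...,1]-s["position"][1]
    m=(g<75)&(abs(W[...,0]-s["position"][0]-.028*y)<.008)&(y>lo)&(y<hi)&(W[...,2]<.039+s["position"][2]+.055)
    if m.sum()>50:
        Q=W[m];k=np.polyfit(Q[:,1],Q[:,2],1)
        for _ in range(5):
            e=abs(np.polyval(k,Q[:,1])-Q[:,2]);q=Q[e<.004]; k=np.polyfit(q[:,1],q[:,2],1)
        print(n,len(q),"tilt",np.degrees(np.arctan(k[0])),"top z at tcp y",np.polyval(k,s["position"][1]),"yrange",q[:,1].min(),q[:,1].max())
E
python3 look.py w6
```

```text
[ 0.4446  0.2415 -0.0035] [-0.01  0.6  -1.15] [ 0.003  0.148 -0.019] 0.1885
tail 2047 tilt 0.4584882397329184 top z at tcp y 0.04565097221337399 yrange 0.1493821155312268 0.22141686235531322
head 4910 tilt 0.07365676013250363 top z at tcp y 0.045775296057986005 yrange 0.25347696571323314 0.3281591108899225
```

Call:
step_arm(
  moves=[
    [0.63, 0, 0, 0, 0],
    [0.63, 0, 0, 0, 0],
    [0.63, 0, 0, 0, 0],
    [0.63, 0, 0, 0, 0],
  ],
)

```text
time_s: 7.47
position: [0.4438, 0.2408, -0.0046]
ee_rot: [-180.0, 0.0, 88.3]
force: [1.0, 0.1, -1.6]
grip_width: 0.19
```

```bash
python3 look.py w7
```

```text
[ 0.4438  0.2408 -0.0046] [ 1.02  0.13 -1.57] [0.043 0.052 0.014] 0.19
tail 2055 tilt 0.333341194514876 top z at tcp y 0.044475588674055384 yrange 0.14830495365618246 0.22076659099444704
head 4890 tilt 0.009478326416777108 top z at tcp y 0.04470322980297096 yrange 0.25278764891427763 0.32749021363390524
```

Call:
step_arm(
  moves=[
    [0.62, 0, 0, 0, 0],
    [0.62, 0, 0, 0, 0],
    [0.62, 0, 0, 0, 0],
    [0.62, 0, 0, 0, 0],
  ],
)

```text
time_s: 7.85
position: [0.4439, 0.2408, -0.0044]
ee_rot: [-180.0, 0.0, 88.3]
force: [0.2, 0.2, -1.1]
grip_width: 0.193
```

```bash
python3 look.py w8
```

```text
[ 0.4439  0.2408 -0.0044] [ 0.16  0.21 -1.08] [-0.093  0.069  0.039] 0.1934
tail 2012 tilt 7.5924563809204555 top z at tcp y 0.044956721059930385 yrange 0.1329069536109656 0.2207984979911752
head 5082 tilt 6.638437224689219 top z at tcp y 0.04477949013437961 yrange 0.2528157530169748 0.3270790389320256
```

At gripper command 0.62 the blade sinks gently onto the floor (tilt about 7°, force about 1 N). I'll keep raising slowly so it pivots further.

Call:
step_arm(
  moves=[
    [0.62, 0, 0, -0.08, 0],
    [0.62, 0, 0, -0.08, 0],
    [0.62, 0, 0, -0.08, 0],
    [0.62, 0, 0, -0.08, 0],
    [0.62, 0, 0, -0.08, 0],
    [0.62, 0, 0, 0, 0],
    [0.62, 0, 0, 0, 0],
  ],
)

```text
time_s: 8.48
position: [0.4442, 0.2412, 0.012]
ee_rot: [180.0, -0.0, 88.3]
force: [-0.7, 1.3, -0.9]
grip_width: 0.19
```

```bash
python3 look.py w9
```

```text
[0.4442 0.2412 0.012 ] [-0.73  1.28 -0.91] [-0.029  0.058 -0.001] 0.1903
tail 1544 tilt 12.092140565768725 top z at tcp y 0.06087761808202151 yrange 0.1432552924533214 0.22115527428966825
head 5195 tilt 11.450823579932027 top z at tcp y 0.06111293976952983 yrange 0.2532356757832558 0.32621874880985124
```

Call:
step_arm(
  moves=[
    [0.62, 0, 0, -0.08, 0],
    [0.62, 0, 0, -0.08, 0],
    [0.62, 0, 0, -0.08, 0],
    [0.62, 0, 0, -0.08, 0],
    [0.62, 0, 0, 0, 0],
    [0.62, 0, 0, 0, 0],
  ],
)

```text
time_s: 9.03
position: [0.4441, 0.2411, 0.0248]
ee_rot: [180.0, -0.0, 88.3]
force: [-0.1, 0.1, -1.3]
grip_width: 0.193
```

```bash
python3 look.py w10
```

```text
[0.4441 0.2411 0.0248] [-0.09  0.07 -1.33] [-0.009  0.037  0.012] 0.1934
tail 1194 tilt 15.957437907354773 top z at tcp y 0.07353691701780712 yrange 0.1508566718137202 0.22112580907401982
head 5234 tilt 15.36375874004019 top z at tcp y 0.0737965754675771 yrange 0.25315460593289174 0.32478795303823726
```

View pics/w10.png

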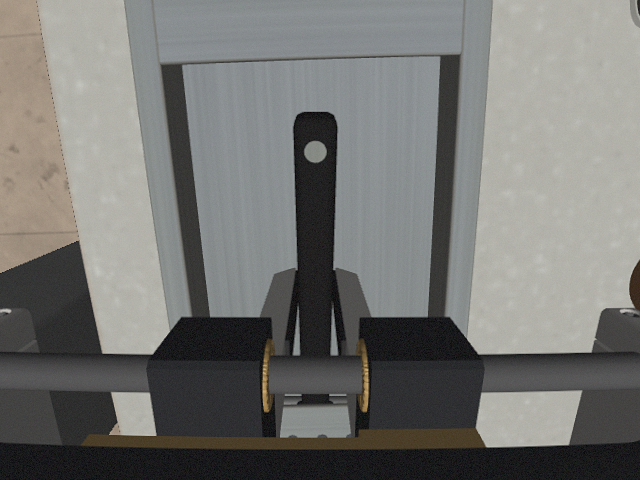

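Tilt is 15.6°, with the handle end at (315,113), above the cover's level and inside the opening. I'll tighten the grip, then draw along its own axis (+y and up).

Call:
step_arm(
  moves=[
    [1, 0, 0, 0, 0],
    [1, 0, 0, 0, 0],
    [1, 0, 0, 0, 0],
    [1, 0, 0, -0.06, 0],
    [1, 0.1, 0, -0.03, 0],
    [1, 0.15, 0, -0.04, 0],
    [1, 0.15, 0, -0.04, 0],
    [1, 0.1, 0, -0.03, 0],
    [1, 0, 0, 0, 0],
  ],
)

```text
time_s: 9.83
position: [0.4447, 0.2628, 0.0327]
ee_rot: [180.0, -0.1, 88.4]
force: [0.2, -0.9, -0.9]
grip_width: 0.191
```

```bash
python3 look.py w11
```

```text
[0.4447 0.2628 0.0327] [ 0.22 -0.87 -0.85] [0.024 0.064 0.058] 0.1908
tail 1646 tilt 18.188954442999638 top z at tcp y 0.08277275469662976 yrange 0.14715707616013513 0.2427605603579744
head 5229 tilt 15.786038141021042 top z at tcp y 0.0817573794300686 yrange 0.27478554523799953 0.3463782172394223
```

Drawing freely, with no contact force, so I'll continue.

Call:
step_arm(
  moves=[
    [1, 0.15, 0, -0.04, 0],
    [1, 0.27, 0, -0.08, 0],
    [1, 0.27, 0, -0.08, 0],
    [1, 0.27, 0, -0.08, 0],
    [1, 0.27, 0, -0.08, 0],
    [1, 0.27, 0, -0.08, 0],
    [1, 0.27, 0, -0.08, 0],
    [1, 0.27, 0, -0.08, 0],
    [1, 0.27, 0, -0.08, 0],
    [1, 0.27, 0, -0.08, 0],
    [1, 0.15, 0, -0.05, 0],
    [1, 0, 0, 0, 0],
  ],
)

```text
time_s: 10.88
position: [0.4478, 0.3724, 0.0652]
ee_rot: [180.0, -0.1, 88.4]
force: [-0.6, 0.1, -0.9]
grip_width: 0.187
```

```bash
python3 look.py w12
python3 - <<'E'
from h import *
for n in("top","scene"):
    im,d=get_image(n);cv2.imwrite(f"pics/{n}12.png",im);np.save(f"pics/{n}12.npy",d)
E
```

```text
[0.4478 0.3724 0.0652] [-0.57  0.11 -0.9 ] [ 0.046  0.054 -0.021] 0.1868
tail 1799 tilt 18.515726070335205 top z at tcp y 0.11554912863095526 yrange 0.24880659156711213 0.35234877216333504
head 5238 tilt 15.78609470425649 top z at tcp y 0.11428311069031614 yrange 0.38441993166586874 0.4560534620208902
```

View pics/scene12.png

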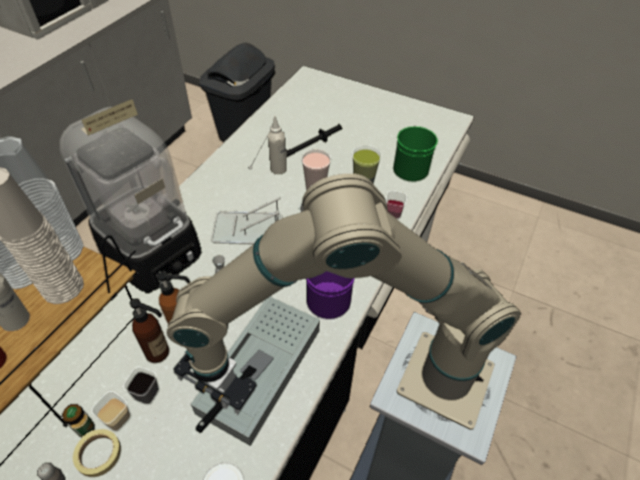

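View pics/w12.png

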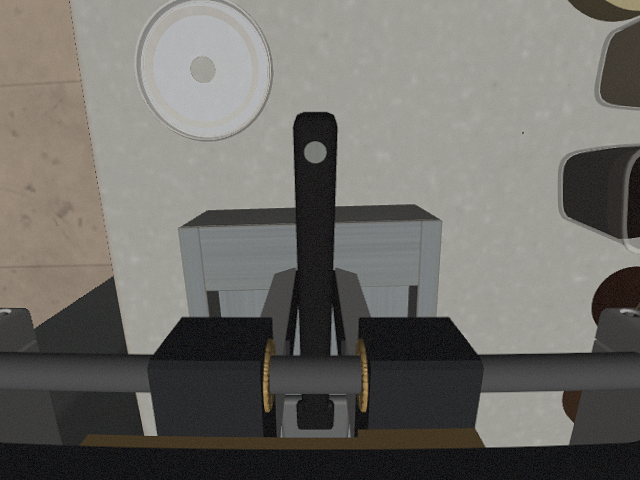

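The blade is at y≥0.19, about 27 mm beyond the cover's edge and below the opening. Nothing touched, so I'll lift straight up.

Call:
step_arm(
  moves=[
    [1, 0, 0, -0.2, 0],
    [1, 0, 0, -0.4, 0],
    [1, 0, 0, -0.5, 0],
    [1, 0, 0, -0.5, 0],
    [1, 0, 0, -0.5, 0],
    [1, 0, 0, -0.5, 0],
    [1, 0, 0, -0.5, 0],
    [1, 0, 0, -0.5, 0],
    [1, 0, 0, -0.4, 0],
    [1, 0, 0, -0.2, 0],
    [1, 0, 0, 0, 0],
    [1, 0, 0, 0, 0],
  ],
)

```text
time_s: 12.03
position: [0.4476, 0.3695, 0.2327]
ee_rot: [-180.0, 0.0, 88.3]
force: [-0.7, -0.0, -1.5]
grip_width: 0.186
```

```bash
python3 look.py w13;  python3 - <<'E'
from h import *
im,d=get_image("top");cv2.imwrite("pics/top13.png",cv2.resize(im[200:340,60:270],None,fx=3.5,fy=3.5))
E
```

```text
[0.4476 0.3695 0.2327] [-0.67 -0.   -1.47] [ 0.01   0.056 -0.016] 0.1863
tail 1793 tilt 18.41360894167728 top z at tcp y 0.2829416961440466 yrange 0.245718981916428 0.3494929670640859
head 5233 tilt 15.6849349784507 top z at tcp y 0.28173136691677386 yrange 0.38157317459931317 0.45315611853908416
```

View pics/top13.png

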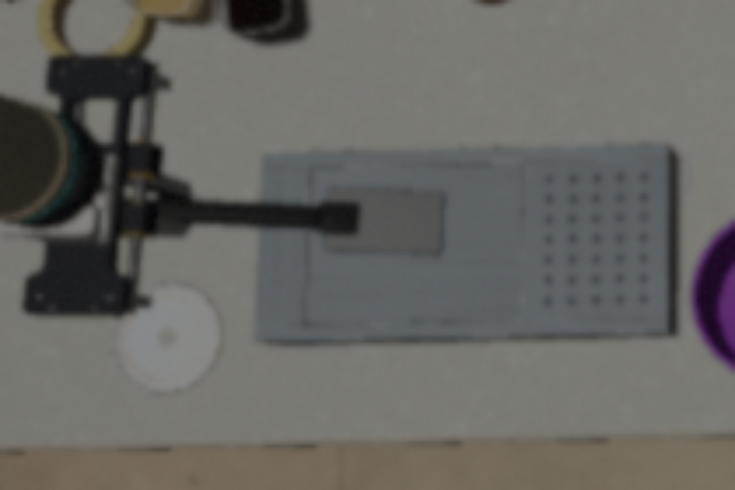

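The spatula is out and held, slanting; the blade is at crop (385,220). I'd like a clearer slant, so I'll briefly ease the grip in free air, high above the tray, and tighten again.

Call:
step_arm(
  moves=[
    [0.63, 0, 0, 0, 0],
    [0.62, 0, 0, 0, 0],
    [0.62, 0, 0, 0, 0],
    [1, 0, 0, 0, 0],
    [1, 0, 0, 0, 0],
    [1, 0, 0, 0, 0],
  ],
)

```text
time_s: 12.63
position: [0.4478, 0.37, 0.2327]
ee_rot: [-180.0, 0.0, 88.3]
force: [1.2, 0.1, -1.7]
grip_width: 0.186
```

```bash
python3 look.py w14
```

```text
[0.4478 0.37   0.2327] [ 1.23  0.06 -1.7 ] [0.006 0.094 0.019] 0.1857
tail 1776 tilt 18.56789744334047 top z at tcp y 0.28308825685436767 yrange 0.24588967240363638 0.3499844194400029
head 5247 tilt 15.755187084324 top z at tcp y 0.2817813232329637 yrange 0.3819973873313574 0.45347158763337436
```

Call:
step_arm(
  moves=[
    [0.62, 0, 0, 0, 0],
    [0.62, 0, 0, 0, 0],
    [0.62, 0, 0, 0, 0],
    [0.62, 0, 0, 0, 0],
    [1, 0, 0, 0, 0],
    [1, 0, 0, 0, 0],
    [1, 0, 0, 0, 0],
  ],
)

```text
time_s: 13.27
position: [0.4478, 0.37, 0.2329]
ee_rot: [-180.0, -0.0, 88.3]
force: [-0.2, -0.3, -1.2]
grip_width: 0.188
```

```bash
python3 look.py w15
```

```text
[0.4478 0.37   0.2329] [-0.22 -0.31 -1.2 ] [-0.019  0.05  -0.018] 0.188
tail 1298 tilt 26.157442183521347 top z at tcp y 0.28341931116392827 yrange 0.25275978338801 0.349987432459915
head 5213 tilt 22.72103234196847 top z at tcp y 0.28187275225710356 yrange 0.38203125633565166 0.4504201451802889
```

Call:
step_arm(
  moves=[
    [0.62, 0, 0, 0, 0],
    [0.62, 0, 0, 0, 0],
    [0.62, 0, 0, 0, 0],
    [0.62, 0, 0, 0, 0],
    [1, 0, 0, 0, 0],
    [1, 0, 0, 0, 0],
    [1, 0, 0, 0, 0],
  ],
)

```text
time_s: 13.9
position: [0.4478, 0.37, 0.2329]
ee_rot: [-180.0, -0.0, 88.3]
force: [-0.1, 0.3, -1.4]
grip_width: 0.186
```

```bash
python3 look.py w16
```

```text
[0.4478 0.37   0.2329] [-0.07  0.26 -1.44] [ 0.053  0.1   -0.041] 0.1865
tail 1011 tilt 29.189595933023348 top z at tcp y 0.2814424812228376 yrange 0.31072529975595053 0.3500415753901741
head 5049 tilt 28.28901675842737 top z at tcp y 0.28196869608858854 yrange 0.38207048198922566 0.4465137194799774
```

Tilt is now 28° and the grip is firm. Calculated blade tip offset from TCP: (-0.005, -0.158, -0.052). Carrying it high to the pot.

Call:
step_arm(
  moves=[
    [1, 0, 0, -0.3, 0],
    [1, -0.2, 0.03, -0.2, 0],
    [1, -0.4, 0.07, 0, 0],
    [1, -0.5, 0.1, 0, 0],
    [1, -0.5, 0.1, 0, 0],
    [1, -0.5, 0.1, 0, 0],
    [1, -0.5, 0.1, 0, 0],
    [1, -0.5, 0.1, 0, 0],
    [1, -0.5, 0.1, 0, 0],
    [1, -0.5, 0.1, 0, 0],
    [1, -0.5, 0.1, 0, 0],
    [1, -0.5, 0.1, 0, 0],
  ],
)

```text
time_s: 14.95
position: [0.4815, 0.1619, 0.2529]
ee_rot: [180.0, 0.0, 88.2]
force: [-0.8, 0.1, -2.2]
grip_width: 0.186
```

Call:
step_arm(
  moves=[
    [1, -0.5, 0.1, 0, 0],
    [1, -0.5, 0.1, 0, 0],
    [1, -0.5, 0.1, 0, 0],
    [1, -0.5, 0.1, 0, 0],
    [1, -0.5, 0.1, 0, 0],
    [1, -0.5, 0.1, 0, 0],
    [1, -0.5, 0.1, 0, 0],
    [1, -0.5, 0.1, 0, 0],
    [1, -0.5, 0.1, 0, 0],
    [1, -0.4, 0.1, 0, 0],
    [1, -0.2, 0, 0, 0],
    [1, 0, 0, 0, 0],
  ],
)

```text
time_s: 15.95
position: [0.5147, -0.0435, 0.253]
ee_rot: [-180.0, 0.1, 88.0]
force: [-0.0, -0.8, -0.9]
grip_width: 0.183
```

```bash
python3 look.py w17
```

```text
[ 0.5147 -0.0435  0.253 ] [-0.03 -0.76 -0.94] [-0.087  0.06   0.062] 0.1827
tail 1011 tilt 29.029829128931194 top z at tcp y 0.3014154804513209 yrange -0.10228326683473797 -0.06351276196629542
head 5036 tilt 28.225591995322475 top z at tcp y 0.3020655797978815 yrange -0.03149800702143907 0.03320435343033334
```

Call:
step_arm(
  moves=[
    [1, -0.2, 0.04, 0, 0],
    [1, -0.35, 0.04, 0, 0],
    [1, -0.4, 0.04, 0, 0],
    [1, -0.4, 0.04, 0, 0],
    [1, -0.3, 0.04, 0, 0],
    [1, -0.2, 0.02, 0, 0],
    [1, 0, 0, 0, 0],
    [1, 0, 0, 0, 0],
  ],
)

```text
time_s: 16.67
position: [0.5223, -0.1139, 0.2527]
ee_rot: [-180.0, -0.0, 88.3]
force: [-0.3, 0.2, -0.6]
grip_width: 0.184
```

```bash
python3 look.py w18
python3 - <<'E'
from h import *
s=read_state();P=s["position"]
est=P+[-.0047,-.158,-.052]
print("est tip",est)
for n in("top","scene"):
    p=camera_params(n);im,d=get_image(n);np.save(f"pics/{n}18.npy",d)
    u=proj([est,[.5167,-.2758,.15]],p);print(n,u)
    c=u[0].astype(int);x0=max(c[0]-80,0);y0=max(c[1]-75,0)
    a=cv2.resize(im[y0:y0+150,x0:x0+200],None,fx=4,fy=4,interpolation=cv2.INTER_CUBIC)
    for k,col in((0,(0,0,255)),(1,(0,255,255))):cv2.circle(a,tuple(((u[k]-[x0,y0])*4).astype(int)),4,col,-1)
    cv2.imwrite(f"pics/{n}18.png",a)
    W=cloud(d,p)
    # points above pot rim, near the pot
    m=(abs(W[...,0]-.517)<.045)&(W[...,1]>-.33)&(W[...,1]<-.20)&(W[...,2]>.168)&(W[...,2]<.26)
    Q=W[m];print(len(Q))
    if len(Q):
        i=np.argsort(Q[:,1])[:max(5,len(Q)//12)];print("min y part",Q[i].mean(0),Q[:,1].min(),Q[:,2].min(),"x",Q[:,0].min(),Q[:,0].max())
E
```

```text
[ 0.5223 -0.1139  0.2527] [-0.3   0.16 -0.64] [0.024 0.101 0.005] 0.1837
tail 1013 tilt 29.21624522199431 top z at tcp y 0.30126415411008584 yrange -0.17310978782116054 -0.13395326578143113
head 5042 tilt 28.372309634006697 top z at tcp y 0.30179559917346827 yrange -0.1018645874662861 -0.036922103649686774
est tip [ 0.51763854 -0.27128616  0.2006792 ]
top [[350.68129527 233.91289157]
 [351.2438616  237.50629621]]
484
min y part [ 0.51870193 -0.27585074  0.20129227] -0.2787155323187937 0.196060666116892 x 0.4917257108775829 0.5436920109258601
scene [[321.27423123 195.92767675]
 [321.79747774 206.94645663]]
124
min y part [ 0.50882303 -0.27270063  0.19915872] -0.2779630576133859 0.19209496288944372 x 0.4897962997452463 0.5411843794650538
```

View pics/top18.png

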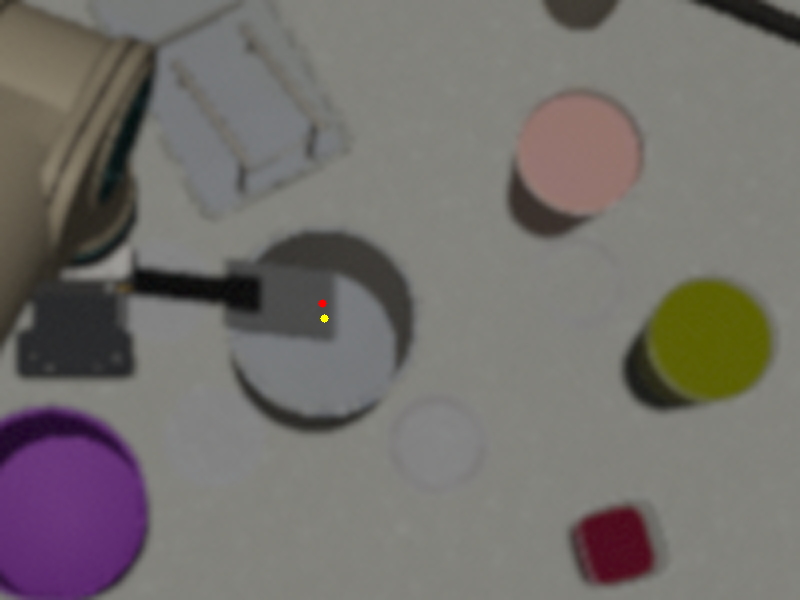

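View pics/scene18.png

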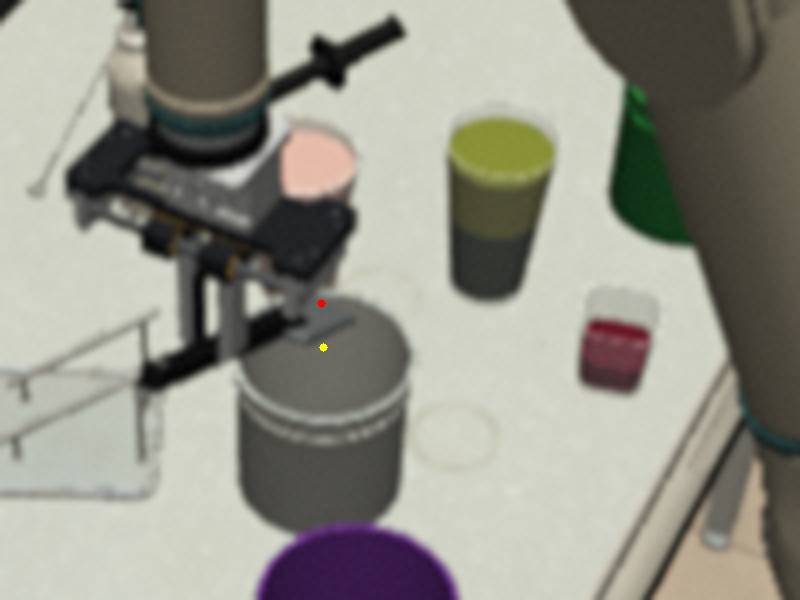

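Run:
```python
from h import *
t=np.linspace(0,2*np.pi,120)
p=camera_params("top");im,d=get_image("top")
W=cloud(d,p)
m=(abs(W[...,0]-.517)<.09)&(abs(W[...,1]+.275)<.09)&(W[...,2]>.14)&(W[...,2]<.157)
Q=W[m];print(len(Q),Q.min(0),Q.max(0))
from scipy.optimize import least_squares
f=lambda v:np.hypot(Q[:,0]-v[0],Q[:,1]-v[1])-v[2]
r=least_squares(f,[.517,-.276,.07],loss="soft_l1",f_scale=.002);print(r.x)
c=np.c_[.5167+.0715*np.cos(t),-.2758+.0715*np.sin(t),0*t+.15]
u=proj(c,p);a=cv2.resize(im[190:290,300:420],None,fx=6,fy=6,interpolation=cv2.INTER_CUBIC)
for q in u:cv2.circle(a,tuple(((q-[300,190])*6+2.5).astype(int)),1,(0,255,255),-1)
cv2.imwrite("pics/top19.png",a)
```

```text
250 [ 0.44666314 -0.3459617   0.14015531] [ 0.58750976 -0.20455648  0.15598506]
[ 0.51627195 -0.27491118  0.06864004]
```

View pics/top19.png

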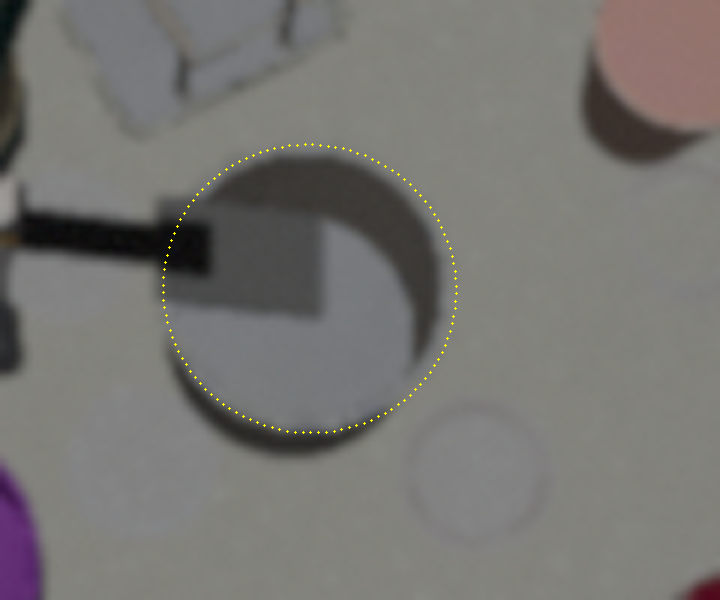

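Run:
```python
from h import *
from scipy.optimize import least_squares
p=camera_params("scene")
for f in("scene0","scene12"):
    W=cloud(np.load(f"pics/{f}.npy"),p)
    m=(abs(W[...,0]-.517)<.09)&(abs(W[...,1]+.275)<.09)&(W[...,2]>.144)&(W[...,2]<.156)
    Q=W[m];print(len(Q),Q.min(0),Q.max(0))
    g=lambda v:np.hypot(Q[:,0]-v[0],Q[:,1]-v[1])-v[2]
    print(least_squares(g,[.517,-.276,.07],loss="soft_l1",f_scale=.002).x)
im=cv2.imread("pics/scene0.png")
t=np.linspace(0,2*np.pi,120)
u=proj(np.c_[.5167+.0715*np.cos(t),-.2758+.0715*np.sin(t),0*t+.15],p)
a=cv2.resize(im[180:270,270:380],None,fx=6,fy=6,interpolation=cv2.INTER_CUBIC)
for q in u:cv2.circle(a,tuple(((q-[270,180])*6+2.5).astype(int)),1,(0,255,255),-1)
cv2.imwrite("pics/s20.png",a)
```

```text
215 [ 0.44287105 -0.34421961  0.14400711] [ 0.58577488 -0.19768547  0.15521885]
[ 0.51402541 -0.26941479  0.06848152]
19 [ 0.56592795 -0.2683648   0.1442063 ] [ 0.58570944 -0.22136444  0.1547735 ]
[ 0.4387401  -0.30310843  0.15058502]
```

View pics/s20.png

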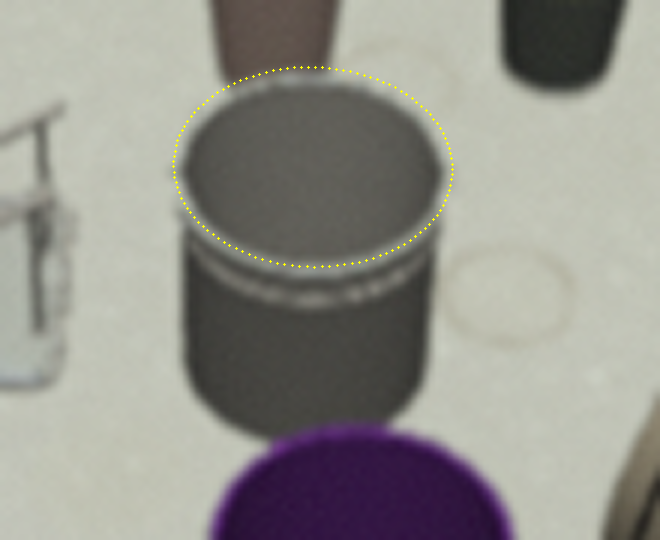

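Fits of the rim give the pot centre as (0.516,-0.275) from the top camera and (0.514,-0.269) from the scene camera. The tip is at about (0.517,-0.272), so it is within a few mm of the middle. Now 2 mm in -x and lower 24 mm.

Call:
step_arm(
  moves=[
    [1, 0, -0.05, 0.1, 0],
    [1, 0, 0, 0.2, 0],
    [1, 0, 0, 0.2, 0],
    [1, 0, 0, 0.1, 0],
    [1, 0, 0, 0, 0],
    [1, 0, 0, 0, 0],
    [1, 0, 0, 0, 0],
    [1, 0, 0, 0, 0],
    [1, 0, 0, 0, 0],
    [1, 0, 0, 0, 0],
  ],
)

```text
time_s: 17.7
position: [0.5205, -0.1144, 0.2291]
ee_rot: [180.0, 0.0, 88.3]
force: [-0.3, -0.1, -1.0]
grip_width: 0.188
```

```bash
python3 look.py w21
python3 - <<'E'
from h import *
s=read_state();P=s["position"];print("est tip",P+[-.0047,-.158,-.052],s["dq"].round(2))
for n in("top","scene"):
    p=camera_params(n);im,d=get_image(n);cv2.imwrite(f"pics/{n}21.png",im)
    W=cloud(d,p)
    m=(abs(W[...,0]-.517)<.045)&(W[...,1]>-.33)&(W[...,1]<-.22)&(W[...,2]>.162)&(W[...,2]<.23)
    Q=W[m];i=np.argsort(Q[:,1])[:max(5,len(Q)//12)];print(n,len(Q),"end part",Q[i].mean(0),"ymin",Q[:,1].min(),"zmin",Q[:,2].min(),"x",Q[:,0].min(),Q[:,0].max())
E
```

```text
[ 0.5205 -0.1144  0.2291] [-0.25 -0.13 -1.04] [-0.055  0.06  -0.028] 0.1878
tail 1010 tilt 29.025029323426505 top z at tcp y 0.27748349550939755 yrange -0.17264894188765723 -0.13443277319947977
head 5027 tilt 28.408306706461733 top z at tcp y 0.2780981418531918 yrange -0.10237370730849074 -0.03783018672839891
est tip [ 0.51576341 -0.27233341  0.17704839] [-0.04  0.14 -0.02 -0.03 -0.16  0.07 -0.  ]
top 363 end part [ 0.51716604 -0.27790516  0.17761965] ymin -0.2798955171206991 zmin 0.17201357018191943 x 0.48985533242828216 0.5403366172506682
scene 80 end part [ 0.50132346 -0.274477    0.17578975] ymin -0.27660220670379465 zmin 0.17110602562226895 x 0.4872495831889392 0.537588788900669
```

View pics/scene21.png

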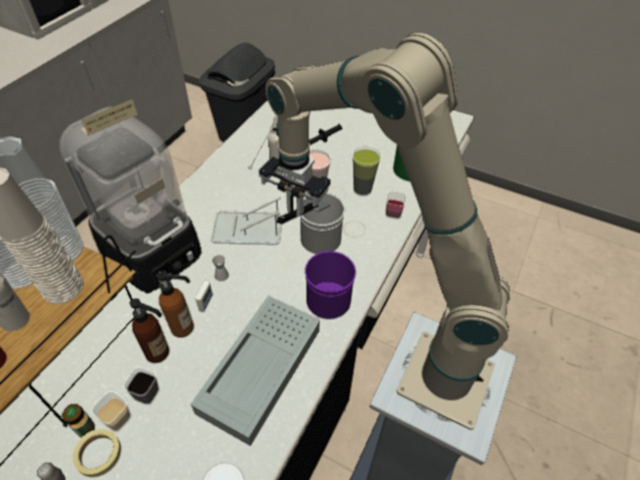

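View pics/top21.png

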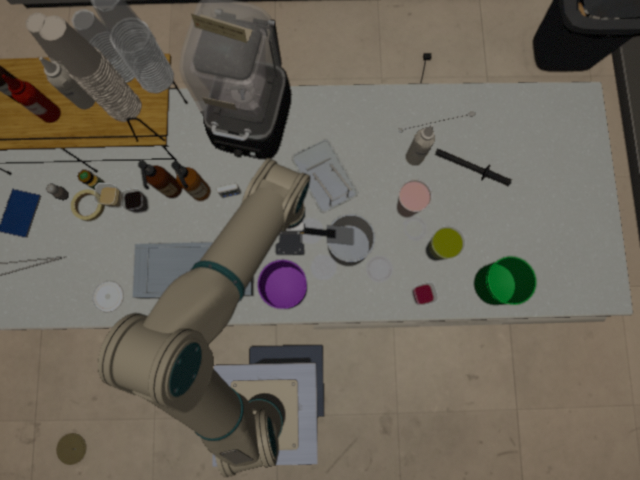

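The blade end is over the pot's mouth (top (350,236), scene (322,205)) and its lowest point is about 20 mm above the rim. The tray is empty and the bystanders haven't moved. Handing in.

```bash
python3 -c "
from bench import *
print(sign_off())"
```

```text
the job is handed in; nothing more can be done
None
```

The spatula is out of the tray and held in the gripper, slanting about 28° with the blade end down over the steel pot. I handed the job in at about 18 s; no verdict is reported.

**How it went:** I gripped the handle about 50 mm towards its end from the middle. I slid it 50 mm towards the tray's -y end and eased the grip so the blade pivoted down onto the tray floor as I lifted. With the grip tight again, I drew it out along its own axis, handle first. In free air I eased the grip twice more to steepen the slant from 16° to 28°, then carried it to the pot.

**Last checks:**
- **Tip position:** the blade tip is at about (0.516, -0.272, 0.177), and the lowest part of the blade is about 20 mm above the rim. That is within about 3 mm of the pot's middle.
- **Contact:** the wrist force read at most about 2 N throughout the drawing-out and carry. I saw no contact with the tray beyond the blade resting on its floor, and nothing else had visibly moved.

**Disagreements:**
- **Fingertips:** the camera depth showed the real fingertips about 40 mm behind the reported TCP. My first close caught only air above the handle, so I went deeper and gripped it on the second try.
- **Pot centre:** the top and scene cameras differ by about 6 mm on the pot's centre, and I aimed between the two.

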